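# Fit the annealer's fuse and switch it back on

### The arm

A 7-joint arm with a two-finger parallel gripper is mounted at the origin on the work surface. World frame = base frame: x ahead of the robot, y to its left, z up, the work surface at z = 0. Lengths are in m, angles in rad, forces in N, time in s.
With the tool pointing down it reaches from about 0.4 to 0.85 m from the base axis. Payload 6.9 kg.
Tool frame: the origin (TCP) lies midway between the tips of the shut fingers; the grasp point (between the pads) lies 19 mm behind it; x points along the fingers, z is the direction in which the jaws open and shut, and the axes are right-handed (so a half turn about x gives the same grasp; the last joint's range is limited). The gripper opens to 85 mm and grips with 20 to 120 N. Pads are 22 mm wide; open, the fingers measure 114 mm over their backs; the gripper's body (76 mm by 85 mm) begins 54 mm behind the grasp point. The pads swing forward as they close: fully open they stand 13 mm farther back than shut.
Start: joints at [0.105, 0.507, -0.238, 1.5, 0.126, 1.149, -0.155], TCP at [0.625, -0, 0.231] pointing down, gripper open.
Joint ranges: [-3.08, 3.08], [-0.24, 2.05], [-1.43, 1.35], [0, 2.5], [-1.52, 4.66], [0.17, 1.96], [-2.89, 2.89]. Speed limits (rad/s): [2.39, 2.39, 3.14, 3.14, 3.14, 3.14, 3.14].

### API

Orientations are given as a unit quaternion [w, x, y, z].
In Python, from station import telemetry, camera, get_calibration, robot gives the robot as it stands.
- The arm moves only by the shell command python3 -m handwheel 'ROWS'. ROWS is JSON, a list of rows, each a list of 7 numbers: the opening, from -1 (shut) to 1 (fully open), then the shift along the tool's x, y, z as a fraction of full scale, then the turn, a rotation vector about the tool's x, y, z as a fraction of full scale. A call has exactly 5 rows; each row is the pose to reach, as a shift and turn from the pose commanded when the call began, along the tool's axes at that moment; what a row does not reach only later rows make up. Full scale, the value 1, is 0.2 m for a shift and 120 degrees for a turn. A row lasts 1/12 s, in which the tool goes at most 41.7 mm and 7.16 degrees, less where a joint would pass 70% of its speed; a pose out of reach is approached as far as the arm can. A call with a number of a shift or a turn outside -1 to 1 is refused whole. A call with a gripper value outside its range is refused whole. The fingers move at their own pace and stop on an object; the grip force is fixed at half the most. Time passes only in rows, so rows that repeat a pose let the fingers close, or fill a call up. It gives the time, the measured TCP pose, the force and the opening at its end, in the units of the state.
- telemetry.get_obs(): the state, without advancing time (a new reading comes with each control period).
- camera(name): name is "scene" or "side" or "wrist"; returns (picture, depth): 384x512x3 uint8, red, green, blue; 384x512 float32, m along the optical axis (not along the pixel's ray), 0 where there is no reading.
- get_calibration(name): a dict with "K" (3x3 intrinsics, pixels), "position" and "rotation" of the camera in the world. Camera axes: x right, y up, looking along -z (the intrinsics and any distortion apply to the point x, -y, -z); pixel columns grow to the right and rows downward; lengths in m; the calibration is good to about 2 mm. A picture is of the moment at which its call begins: read the wrist's pose just before it. get_calibration takes no time and is no camera call; for the wrist camera it gives the pose at the moment of the call.
- robot.sign_off(): hands the job in, once; it reports no verdict.
The state is a dict: "clock": time; "q": joint angles; "joint_vel": joint speeds; "joint_torque": joint torques, N m; "ee_pos": TCP position; "tcp_rot": TCP orientation; "contact_force": force on the tool from outside, world axes, zero at the start; "wrist_torque": the same for the moment, N m; "grip_width": opening from 0.0 (shut) to 1.0 (fully open).
Only numpy, scipy, OpenCV 4.12 (cv2) and the standard library are available. Lean on these libraries where they do the work, as an engineer would, in place of code of your own. Each camera call takes 0.05 s, during which the arm holds its last target.

### The job

Take the loose fuse that matches the one already fitted, and press it down into the empty pair of spring clips of the annealer's power box until it is fully home in both clips; it must go in between the two end walls, so feel for its place and do not force it. Let go of it, and only then throw the isolator's lever over to on. Leave the other things on the bench where they are.

Things in the scene. Friction and masses are not known exactly. Their poses are not given: they have to be found in the camera images.
- fuse_center (a point): centre of the loose cartridge fuse to be fitted: a straight cylinder 27 mm in diameter and 140 mm long (about 0.14 kg), a 25.6 mm grey tube with a 16 mm brass ferrule at each end, lying on the bench, its centre 13.5 mm above it. x runs along the cylinder; both ends are alike
- way_empty: the empty fuse way in the grey box (left or right by chance; the other way, 77 mm off, holds a fitted fuse). Frame of the fixed metal strip under it: origin at its underside's centre, x along the way away from the robot, z up. A dark base with both clips and end walls is clamped on it through slots and may sit up to 9 mm either way along x, which this frame and way_* do not show; y and z are exact
- way_home (a point): point fixed to the strip, 49.5 mm above its origin: where the fuse's centre is when home and the base central. Home, the fuse lies along x, both ferrules on the floors of the two upward-open brass spring clips (13 mm wide, 124 mm between centres). Between them 36 mm are clear below the fuse's axis; the box's walls are 48 mm high, 50 mm or more to the sides
- way_mouth (a point): point fixed to the strip, 68 mm above its origin: height of the fuse's axis when it rests on the flared mouths of the clips, which guide it some 3 mm sideways. From here a push of 8 to 14 N in all springs the jaws open; the axis passes the lips about 59 mm above the origin, then the clips draw the fuse down on to their hard floors
- way_walls (a point): point fixed to the strip, 62.5 mm above its origin: height of the tops of the two upright end walls of the base, 6 mm thick, inner faces 143 mm apart (1.5 mm to spare at each end of the fuse), at 71.5 mm either way along x from the base's own middle. A fuse that rides on a wall stops with that end's axis 76 mm above the origin and tips the hand
- lever_tip (a point): end of the isolator's lever: a black paddle 24 mm wide across, 9 mm thick, whose end is 52 mm from its pivot, on the black isolator case at the far end of the box
- lever_pivot (a point): pivot line of the isolator's lever, on the case's top face, 53 mm above the bench; its x axis is the direction in which the lever is thrown to switch on (away from the robot), its y axis the pivot line
- isolator (a joint): angle of the isolator's lever, rad: 0 is off (leaning 0.55 rad from upright towards the robot), 1.1 is on (leaning 0.55 rad away, hard stop). It stays where it is left; some 3 N at the end of the lever move it
- small_fuse_center (a point): centre of a smaller cartridge fuse lying loose on the bench, 21 mm diameter, 76 mm long: the wrong size, leave it
- screwdriver: screwdriver lying on the bench to the right of the box; leave it
- jacks: steel glass-blower's jacks (sprung tongs), 240 x 70 x 18 mm, lying on the bench; leave them
- shears: steel shears lying flat, 190 x 110 x 12 mm; leave them
- frit_jar: jar with a steel lid, 68 mm diameter, 95 mm high, standing to the left of the loose fuse; leave it
Not all that is in view belongs to the job. Leave any red look-alike of the part that bears fuse_center alone.

How it is judged:
On the way, in this order (a step that is already met when the one before it is completed fails the run):
1. the fuse is home in both clips and let go, the isolator still off (x of fuse_center in the frame of way_empty between -0.012 and 0.012 m and y of fuse_center in the frame of way_empty between -0.003 and 0.003 m and z of fuse_center in the frame of way_empty between 0.0465 and 0.0525 m and angle between the x axis of fuse_center and the x axis of way_empty, either way round below 0.035 rad and contact force between the fingers and fuse below 0.2 N and value of joint isolator below 0.35 rad), for 0.2 s.
2. the isolator is switched on (value of joint isolator above 0.95 rad), for 0.2 s.
At the end, for the whole second after the job is handed in: The fuse is at rest home in both clips of the empty way: its centre 46.5 to 52.5 mm above the way's origin, within 3 mm across and 12 mm along, its axis within 0.035 rad of the way's; the isolator's lever is over to on (above 0.95 rad of 1.1); the robot touches nothing (x of fuse_center in the frame of way_empty between -0.012 and 0.012 m and y of fuse_center in the frame of way_empty between -0.003 and 0.003 m and z of fuse_center in the frame of way_empty between 0.0465 and 0.0525 m and angle between the x axis of fuse_center and the x axis of way_empty, either way round below 0.035 rad and value of joint isolator above 0.95 rad and linear speed of fuse below 0.01 m/s).
It fails at once if the fuse is forced: pressed against the fuse way with more than 40 N (contact force between fuse and way_empty above 40 N).
It fails at once if the isolator is switched on while the fuse is not home (value of joint isolator above 0.6 rad and not (x of fuse_center in the frame of way_empty between -0.012 and 0.012 m and y of fuse_center in the frame of way_empty between -0.003 and 0.003 m and z of fuse_center in the frame of way_empty between 0.0465 and 0.0525 m and angle between the x axis of fuse_center and the x axis of way_empty, either way round below 0.035 rad)).
It fails at once if another thing on the bench is moved by more than 30 mm (distance of any of small_fuse_center, screwdriver, jacks, shears, frit_jar from where it was at the start of the episode above 0.03 m).
It also fails if it takes over 58 s, if anything falls off the work surface, if the arm or the gripper's body presses on something with over 40 N, if the wrist force passes 120 N, or if a joint passes its speed limit or range.

## Working session

There is one attempt and no reset: what is moved stays moved. The work goes in short steps, Python scripts to look and compute and a shell command to move; the robot and the scene stay as the last step left them, time stands still between calls to the robot, and variables do not carry over. Pictures are saved under pics/ and viewed, and the job is handed in when it is done.

```bash
ls; mkdir -p pics
cat > h.py <<'E'
import numpy as np,cv2
from station import telemetry,camera,get_calibration,robot
def snap(n,f):
    c=get_calibration(n);p,d=camera(n);cv2.imwrite(f'pics/{f}.png',p[:,:,::-1]);np.savez(f'pics/{f}.npz',p=p,d=d,K=c['K'],t=c['position'],R=c['rotation']);return p,d,c
def ld(f): return np.load(f'pics/{f}.npz')
def w(f,u,v,z=None):
    s=ld(f);K=s['K'];r=np.array([(u-K[0,2])/K[0,0],-(v-K[1,2])/K[1,1],-1.]);R=s['R'];t=s['t']
    r=R@r
    if z is None: k=s['d'][int(round(v)),int(round(u))]
    else: k=(z-t[2])/r[2]
    return t+k*r
def crop(f,x0,y0,x1,y1,k,o):
    im=cv2.imread(f'pics/{f}.png')[y0:y1,x0:x1];cv2.imwrite(f'pics/{o}.png',cv2.resize(im,None,fx=k,fy=k,interpolation=cv2.INTER_CUBIC))
E
python3 - <<'E'
from h import *
np.set_printoptions(precision=4,suppress=True)
for n in ['scene','side','wrist']:
    p,d,c=snap(n,n+'0');print(n,c['K'],c['position'],c['rotation'],c.keys())
print(telemetry.get_obs())
E
```

```text
pics
scene [[456.088    0.     258.0994]
 [  0.     456.088  186.1218]
 [  0.       0.       1.    ]] [ 1.3886 -0.2427  1.1071] [0.7644 0.3032 0.2097 0.529 ] dict_keys(['K', 'position', 'rotation'])
side [[395.1293   0.     245.2221]
 [  0.     395.1293 183.7144]
 [  0.       0.       1.    ]] [ 0.2073 -0.7387  0.9685] [ 0.9169  0.3717 -0.0575 -0.1332] dict_keys(['K', 'position', 'rotation'])
wrist [[282.2434   0.     251.0996]
 [  0.     282.2434 189.5476]
 [  0.       0.       1.    ]] [0.6252 0.0816 0.3729] [ 0.9867 -0.1628  0.0009  0.0004] dict_keys(['K', 'position', 'rotation'])
{'clock': 0.15, 'q': array([ 0.1055,  0.5081, -0.2375,  1.5009,  0.1257,  1.1489, -0.1548]), 'joint_vel': array([ 0.0009, -0.0022, -0.001 , -0.002 ,  0.0006, -0.0026,  0.0006]), 'joint_torque': array([ -0.0015, -62.101 ,  -2.1887, -24.9841,   0.0127,   0.0091,
         0.    ]), 'ee_pos': array([ 0.6246, -0.0001,  0.2306]), 'tcp_rot': array([ 0.7066,  0.    ,  0.7076, -0.    ]), 'contact_force': array([-1.4165, -0.1656,  0.7387]), 'wrist_torque': array([-0.0699, -0.0503,  0.0514]), 'grip_width': 1.000161821458772}
```

```bash
sed -i "s/R=s\['R'\];t=s/q=s['R'];R=Rotation.from_quat([q[1],q[2],q[3],q[0]]).as_matrix();t=s/; 1a from scipy.spatial.transform import Rotation" h.py
python3 - <<'E'
from h import *
a=[cv2.imread(f'pics/{n}0.png') for n in ['scene','side','wrist']]
E
```

```text
(no output)
```

View pics/scene0.png

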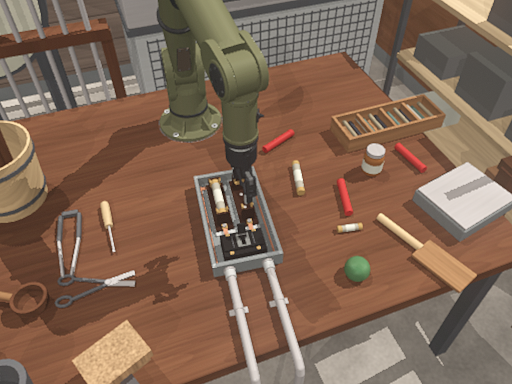

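View pics/side0.png

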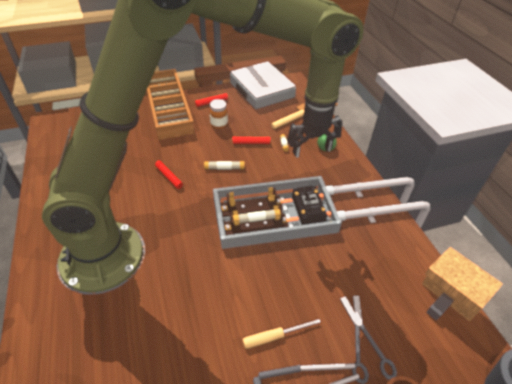

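View pics/wrist0.png

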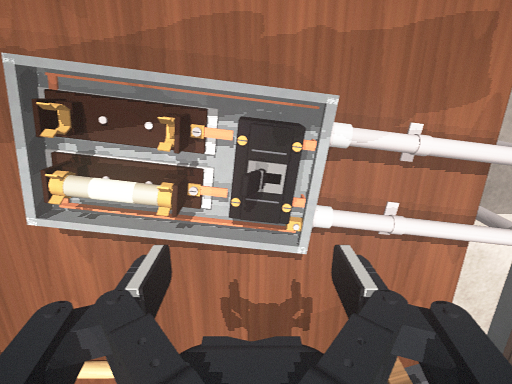

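Run:
```python
from h import *
np.set_printoptions(precision=4,suppress=True)
crop('scene0',250,110,440,260,4,'c1');crop('wrist0',0,40,350,260,2.2,'c2');crop('side0',190,100,320,260,4,'c3')
for u,v in [(298,178),(295,163),(301,192),(349,228),(345,196),(374,148),(245,215)]: print(u,v,w('scene0',u,v),w('scene0',u,v,.0135))
for u,v in [(225,165),(206,165),(243,166)]: print(u,v,w('side0',u,v),w('side0',u,v,.0135))
```

```text
298 178 [0.4497 0.252  0.0277] [0.4373 0.2585 0.0135]
295 163 [0.3805 0.2717 0.0275] [0.3674 0.2784 0.0135]
301 192 [0.4992 0.2415 0.0138] [0.499  0.2416 0.0135]
349 228 [0.6869 0.3155 0.0158] [0.6854 0.3167 0.0135]
345 196 [0.5763 0.3589 0.0285] [0.565  0.3673 0.0135]
374 148 [0.4709 0.5123 0.096 ] [0.396  0.5739 0.0135]
245 215 [0.5458 0.0323 0.0384] [0.5262 0.0387 0.0135]
225 165 [0.4357 0.2493 0.021 ] [0.4375 0.257  0.0135]
206 165 [0.3709 0.2619 0.0266] [0.3732 0.2758 0.0135]
243 166 [0.4952 0.228  0.0196] [0.4971 0.2343 0.0135]
```

View pics/c1.png

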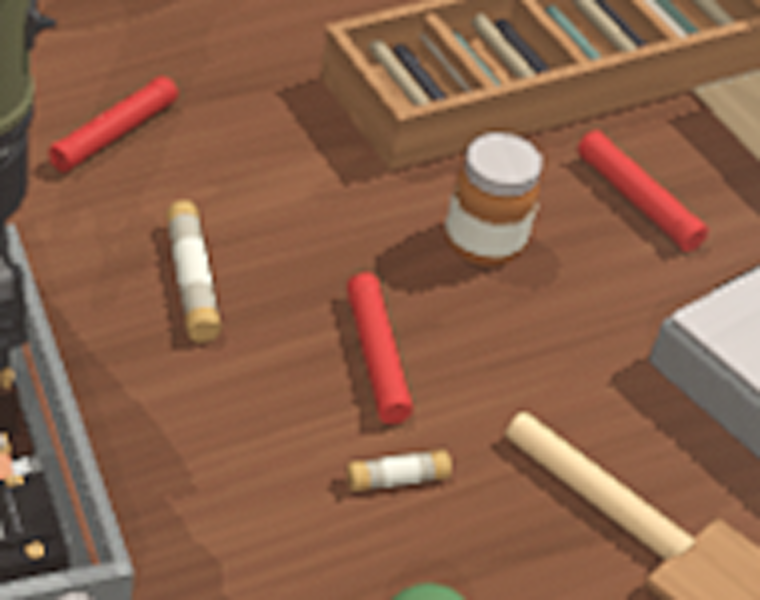

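View pics/c2.png

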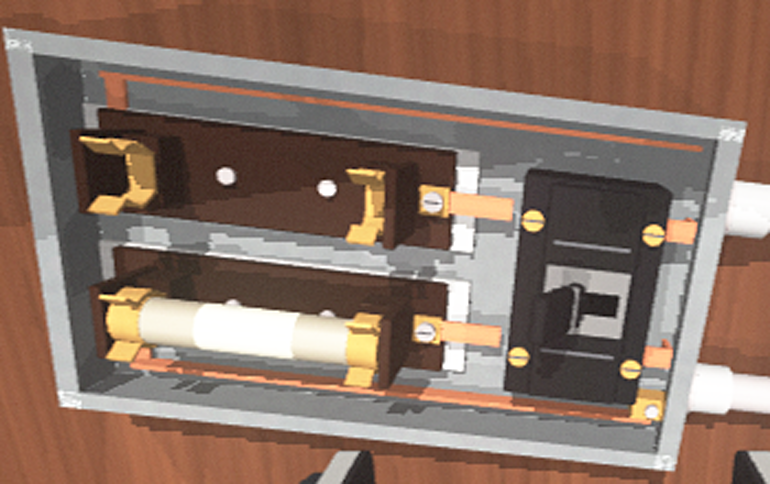

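View pics/c3.png

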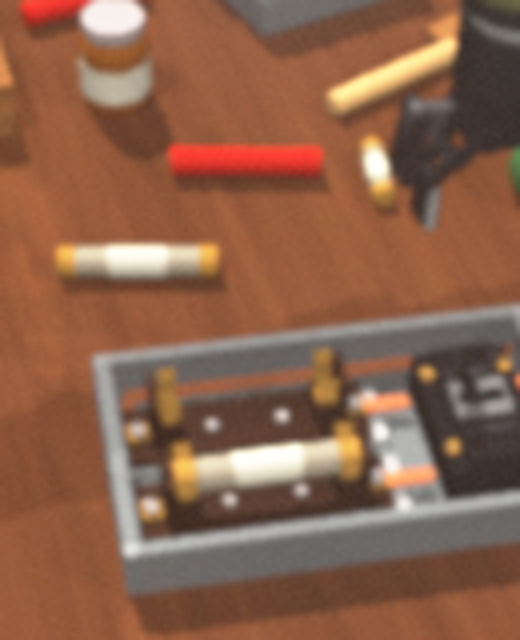

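```bash
cat >> h.py <<'E'
def pose():
    o=telemetry.get_obs();q=o['tcp_rot'];return np.array(o['ee_pos']),Rotation.from_quat([q[1],q[2],q[3],q[0]]),o
R0=Rotation.from_matrix(np.array([[0,0,1],[0,1,0],[-1,0,0.]]))
def plan(tgt,yaw):
    p,R,o=pose();T=Rotation.from_euler('z',yaw,degrees=True)*R0
    s=R.inv().apply(np.array(tgt)-p)/0.2; t=np.degrees((R.inv()*T).as_rotvec())/120
    np.set_printoptions(precision=4,suppress=True);print('shift',s,'turn',t,'pos',p,'yaw',np.degrees((R*R0.inv()).as_rotvec()),'clk',o['clock'])
E
python3 - <<'E'
from h import *
plan([.437,.255,.2],74)
for f,n in [((17,75),'nl'),((333,103),'fl'),((33,221),'nr'),((302,247),'fr'),((50,133),'')]: print(n,w('wrist0',*f))
E
```

```text
shift [ 0.1544  1.2753 -0.938 ] turn [-0.6167 -0.0005 -0.0004] pos [ 0.6246 -0.0001  0.2306] yaw [ 0.0001  0.0747 -0.0008] clk 0.15
nl [0.3726 0.1006 0.0461]
fl [0.7151 0.072  0.0465]
nr [ 0.3484 -0.0711  0.0477]
fr [ 0.6911 -0.1078  0.0478]
 [0.4087 0.0416 0.0668]
```

```bash
python3 -m handwheel '[[1,0,0.13,-0.1,-0.058,0,0],[1,0,0.26,-0.2,-0.116,0,0],[1,0,0.39,-0.3,-0.174,0,0],[1,0.04,0.52,-0.4,-0.232,0,0],[1,0.08,0.64,-0.47,-0.29,0,0]]'
python3 -c "
from h import *
plan([.437,.255,.2],74)"
```

```text
clock: 0.57
ee_pos: [0.5292, 0.1295, 0.2155]
tcp_rot: [0.674, -0.214, 0.674, 0.214]
contact_force: [0.1, 0.2, 0.1]
grip_width: 0.997
shift [ 0.0773  0.7785 -0.0152] turn [-0.3234  0.0001  0.    ] pos [0.5292 0.1295 0.2155] yaw [ 0.0058 -0.016  35.1877] clk 0.5667
```

```bash
python3 -m handwheel '[[1,0.02,0.16,0,-0.058,0,0],[1,0.04,0.32,0,-0.116,0,0],[1,0.06,0.48,0,-0.174,0,0],[1,0.08,0.64,0,-0.232,0,0],[1,0.08,0.78,-0.015,-0.29,0,0]]'
python3 -m handwheel '[[1,0,0,0,-0.03,0,0],[1,0,0,0,-0.03,0,0],[1,0,0,0,-0.03,0,0],[1,0,0,0,-0.03,0,0],[1,0,0,0,-0.03,0,0]]'
python3 -c "
from h import *
plan([.437,.255,.2],74)
snap('wrist','w1')"
```

```text
clock: 0.98
ee_pos: [0.438, 0.2559, 0.1986]
tcp_rot: [0.579, -0.405, 0.579, 0.406]
contact_force: [0.3, -0.2, -0.0]
grip_width: 0.997
clock: 1.4
ee_pos: [0.4402, 0.2533, 0.1991]
tcp_rot: [0.568, -0.421, 0.569, 0.42]
contact_force: [0.1, -1.0, -0.3]
grip_width: 1.004
shift [-0.0044  0.0179  0.0034] turn [-0.0085 -0.0002  0.    ] pos [0.4402 0.2533 0.1991] yaw [-0.0242  0.0216 72.9755] clk 1.4
```

View pics/w1.png

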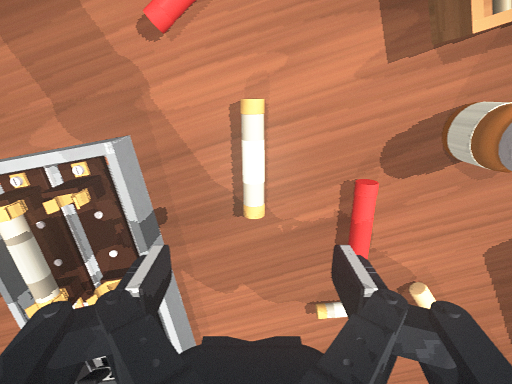

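Run:
```python
from h import *
s=ld('w1');K=s['K']
P=[]
for v in range(90,230):
    for u in range(235,272):
        x=w('w1',u,v)
        if 0.008<x[2]<0.06:P.append(x)
P=np.array(P);c=P[:,:2].mean(0);U=np.linalg.svd(P[:,:2]-c)[2][0];U*=np.sign(U[0])
t=(P[:,:2]-c)@U;n=np.array([-U[1],U[0]]);l=(P[:,:2]-c)@n
print(len(P),c,np.degrees(np.arctan2(U[1],U[0])),t.min(),t.max(),l.min(),l.max(),P[:,2].max(),np.percentile(P[:,2],95))
mid=c+U*(t.min()+t.max())/2+n*(l.min()+l.max())/2;print(mid)
for e in [(253,99),(254,218),(242,160),(265,160)]:print(w('w1',*e,.0135))
```

```text
2615 [0.42910869 0.25832105] -15.851390887555723 -0.064905686629636 0.07440409819992154 -0.013078066663640989 0.013047491345375561 0.028276417307016244 0.026791033790243557
[0.43367312 0.25700913]
[0.36729015 0.27682037 0.0135    ]
[0.50547535 0.23623997 0.0135    ]
[0.42936709 0.24437039 0.0135    ]
[0.43733368 0.2704396  0.0135    ]
```

```bash
python3 -c "
from h import *
plan([.434,.257,.05],74.15)"
```

```text
shift [0.7458 0.0347 0.0082] turn [-0.0095 -0.0002  0.0001] pos [0.4401 0.2535 0.1992] yaw [-0.019   0.0132 73.0136] clk 1.45
```

```bash
python3 -m handwheel '[[1,0.18,0.035,0.008,-0.008,0,0],[1,0.36,0.035,0.008,-0.008,0,0],[1,0.54,0.035,0.008,-0.008,0,0],[1,0.7,0.035,0.008,-0.008,0,0],[1,0.745,0.035,0.008,-0.008,0,0]]'
python3 -c "
from h import *
plan([.434,.257,.001],74.15)
snap('wrist','w2')
plan([.434,.257,.001],74.15)"
```

```text
clock: 1.87
ee_pos: [0.4317, 0.2558, 0.0464]
tcp_rot: [0.562, -0.426, 0.567, 0.426]
contact_force: [-0.5, -0.6, 0.1]
grip_width: 1.001
shift [ 0.227  -0.0103  0.0097] turn [-0.0008 -0.0022 -0.0019] pos [0.4317 0.2558 0.0464] yaw [ 0.0271  0.3727 74.0525] clk 1.8667
shift [ 0.2294 -0.0105  0.0079] turn [-0.0005 -0.0022 -0.002 ] pos [0.4318 0.2562 0.0469] yaw [ 0.0321  0.3784 74.0871] clk 1.9167
```

View pics/w2.png

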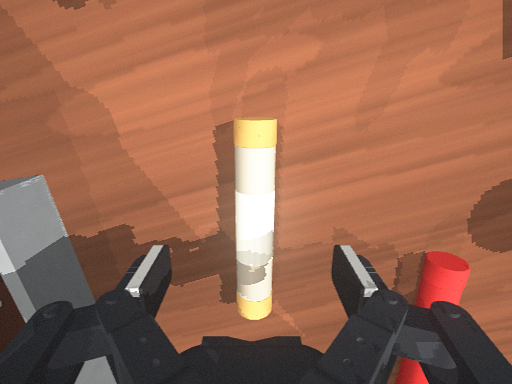

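```bash
python3 -m handwheel '[[1,0.06,-0.01,0.008,0,0,0],[1,0.12,-0.01,0.008,0,-0.002,-0.002],[1,0.17,-0.01,0.008,0,-0.002,-0.002],[1,0.2,-0.01,0.008,0,-0.002,-0.002],[1,0.2,-0.01,0.008,0,-0.002,-0.002]]'
python3 -c "
from h import *
plan([.434,.257,.001],74.15)"
```

```text
clock: 2.33
ee_pos: [0.4358, 0.2589, 0.01]
tcp_rot: [0.566, -0.427, 0.562, 0.426]
contact_force: [0.7, -0.1, -0.3]
grip_width: 1.002
shift [ 0.0449  0.0063 -0.0117] turn [-0.0001  0.0019  0.002 ] pos [0.4358 0.2589 0.01  ] yaw [-0.0609 -0.3448 74.1399] clk 2.3333
```

```bash
python3 -m handwheel '[[1,0.02,0.003,-0.006,0,0.001,0.001],[1,0.04,0.003,-0.006,0,0.001,0.001],[1,0.04,0.003,-0.006,0,0.001,0.001],[1,0.04,0.003,-0.006,0,0.001,0.001],[1,0.04,0.003,-0.006,0,0.001,0.001]]'
python3 -m handwheel '[[-1,0,0,0,0,0,0],[-1,0,0,0,0,0,0],[-1,0,0,0,0,0,0],[-1,0,0,0,0,0,0],[-1,0,0,0,0,0,0]]'
python3 -m handwheel '[[-1,0,0,0,0,0,0],[-1,0,0,0,0,0,0],[-1,0,0,0,0,0,0],[-1,0,0,0,0,0,0],[-1,0,0,0,0,0,0]]'
python3 -c "
from h import *
plan([.434,.257,.001],74.15)"
```

```text
clock: 2.75
ee_pos: [0.4349, 0.258, 0.0025]
tcp_rot: [0.565, -0.426, 0.563, 0.426]
contact_force: [0.6, -0.6, 0.1]
grip_width: 0.998
clock: 3.17
ee_pos: [0.4348, 0.2578, 0.0023]
tcp_rot: [0.565, -0.426, 0.563, 0.426]
contact_force: [-0.6, -3.3, 2.3]
grip_width: 0.299
clock: 3.58
ee_pos: [0.435, 0.2582, 0.0025]
tcp_rot: [0.565, -0.426, 0.563, 0.426]
contact_force: [0.4, -0.4, 6.2]
grip_width: 0.279
shift [ 0.0077  0.003  -0.0072] turn [0.0001 0.0013 0.0012] pos [0.435  0.2582 0.0025] yaw [-0.0231 -0.2249 74.1594] clk 3.5833
```

```bash
python3 -m handwheel '[[-1,-0.06,0,0,0,0,0],[-1,-0.2,0,0,0,0,0],[-1,-0.4,0,0,0,0,0],[-1,-0.6,0,0,0,0,0],[-1,-0.75,0,0,0,0,0]]'
python3 -c "
from h import *
plan([.48,.05,.16],82)
snap('wrist','w3')"
```

```text
clock: 4.0
ee_pos: [0.434, 0.2579, 0.1545]
tcp_rot: [0.565, -0.426, 0.563, 0.427]
contact_force: [1.2, -0.5, -0.0]
grip_width: 0.279
shift [-0.0288 -0.5045 -0.9374] turn [-0.0651  0.0012  0.001 ] pos [0.434  0.2579 0.1545] yaw [ 0.0058 -0.1947 74.1901] clk 4.0
```

View pics/w3.png

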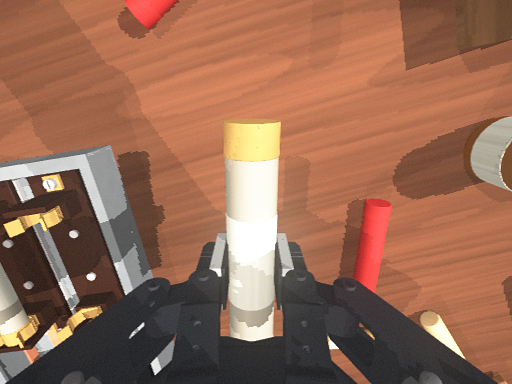

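Run:
```python
from h import *
crop('wrist0',25,85,225,230,4,'c4')
s=ld('wrist0');d=s['d']
H=np.zeros(d.shape)
for v in range(60,250):
    for u in range(10,340): H[v,u]=w('wrist0',u,v)[2]
np.save('pics/H.npy',H)
g=cv2.applyColorMap(np.uint8(np.clip(H[85:230,25:225]/0.08*255,0,255)),cv2.COLORMAP_JET)
cv2.imwrite('pics/c5.png',cv2.resize(g,None,fx=4,fy=4,interpolation=cv2.INTER_NEAREST))
```

```text
(no output)
```

View pics/c4.png

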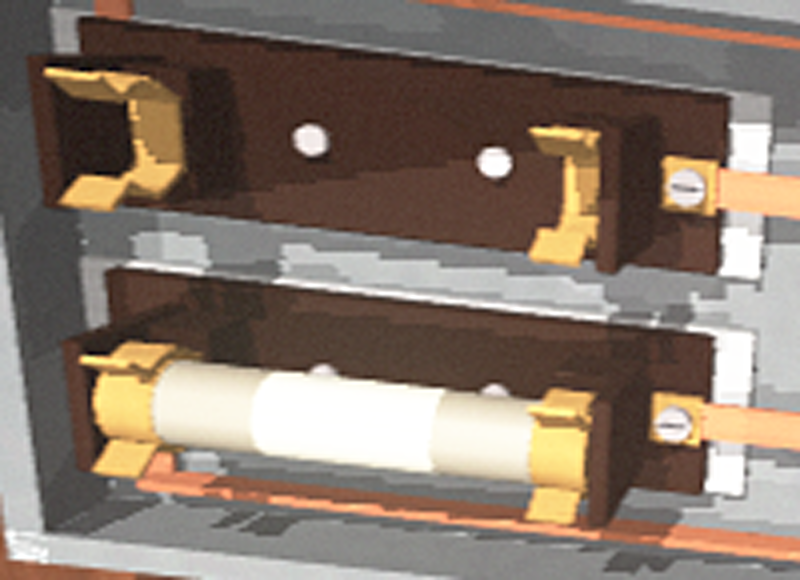

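View pics/c5.png

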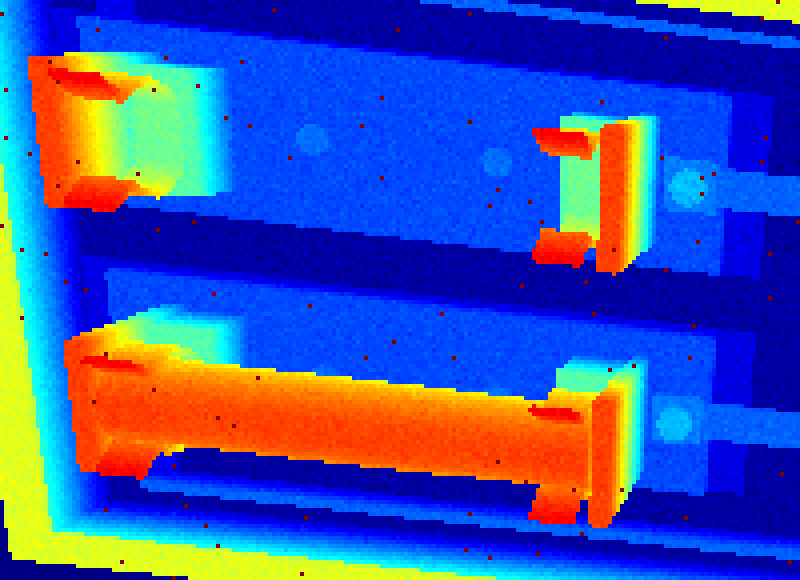

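Run:
```python
from h import *
np.set_printoptions(precision=4,suppress=True)
H=np.load('pics/H.npy')
P=np.array([w('wrist0',u,v) for v in range(60,250) for u in range(10,340)])
def reg(x0,y0,x1,y1,z0,z1):
    Q=np.array([w('wrist0',u,v) for v in range(int(85+y0/4),int(85+y1/4)) for u in range(int(25+x0/4),int(25+x1/4))]);return Q[(Q[:,2]>z0)&(Q[:,2]<z1)]
# base plate edges yaw: fitted fuse axis top ridge
F=reg(170,330,530,500,.045,.08);c=F[:,:2].mean(0);U=np.linalg.svd(F[:,:2]-c)[2][0];U*=np.sign(U[0]);print('fuse yaw',np.degrees(np.arctan2(U[1],U[0])),'ztop',np.percentile(F[:,2],[50,98]))
top=F[F[:,2]>np.percentile(F[:,2],70)];A=np.polyfit(top[:,0],top[:,1],1);print('ridge yaw',np.degrees(np.arctan(A[0])))
print('floor z',np.median(reg(250,210,400,240,-.02,.02)[:,2]),'base',np.median(reg(330,100,470,200,0,.05)[:,2]))
n=reg(20,50,60,210,.058,.075);f=reg(595,115,632,275,.058,.075)
print('walls z',np.median(n[:,2]),np.median(f[:,2]))
for nm,Q in [('n',n),('f',f)]:
    yaw=-7.
    Q=Q[abs(Q[:,2]-np.median(f[:,2]))<.0015]
    for yaw in (-6,-7,-8):
        r=np.radians(yaw);U=np.array([np.cos(r),np.sin(r)]);V=np.array([-U[1],U[0]])
        t=Q[:,:2]@U;l=Q[:,:2]@V;print(nm,yaw,len(Q),'t',np.percentile(t,[1,5,50,95,99]),'l',np.percentile(l,[1,5,50,95,99]))
# strip (grey) far and near ends
```

```text
fuse yaw -7.065059610716645 ztop [0.0632 0.066 ]
ridge yaw -6.566964906189622
floor z 0.015260257413223677 base 0.015815444660519318
walls z 0.06525446296976414 0.06495372607249023
n -6 192 t [0.3851 0.3858 0.3887 0.3916 0.392 ] l [0.0799 0.0824 0.1013 0.116  0.1178]
n -7 192 t [0.3836 0.3841 0.3869 0.3897 0.39  ] l [0.0866 0.0892 0.1081 0.1228 0.1246]
n -8 192 t [0.3814 0.3821 0.3851 0.3876 0.3879] l [0.0933 0.0959 0.1148 0.1296 0.1314]
f -6 202 t [0.5342 0.5348 0.5375 0.5403 0.5406] l [0.0774 0.0786 0.0974 0.1143 0.116 ]
f -7 202 t [0.5327 0.533  0.5358 0.5384 0.5388] l [0.0868 0.088  0.1068 0.1237 0.1253]
f -8 202 t [0.5307 0.531  0.5339 0.5367 0.5368] l [0.0961 0.0973 0.1161 0.1331 0.1346]
```

```bash
python3 -m handwheel '[[-1,0,-0.09,-0.18,-0.04,0,0],[-1,0,-0.18,-0.36,-0.074,0,0],[-1,0,-0.27,-0.54,-0.074,0,0],[-1,0,-0.36,-0.72,-0.074,0,0],[-1,0,-0.47,-0.9,-0.074,0,0]]'
python3 -c "
from h import *
plan([.4715,.0487,.12],83)"
```

```text
clock: 4.47
ee_pos: [0.4744, 0.0575, 0.1515]
tcp_rot: [0.53, -0.469, 0.529, 0.469]
contact_force: [1.1, -0.1, -1.6]
grip_width: 0.272
shift [ 0.1574  0.0094 -0.0454] turn [0.0008 0.0005 0.0004] pos [0.4744 0.0575 0.1515] yaw [ 0.0035 -0.0869 83.0945] clk 4.4667
```

```bash
python3 -m handwheel '[[-1,0.05,0.008,-0.025,0,0,0],[-1,0.1,0.008,-0.045,0,0,0],[-1,0.15,0.008,-0.045,0,0,0],[-1,0.16,0.008,-0.045,0,0,0],[-1,0.16,0.008,-0.045,0,0,0]]'
python3 -c "
from h import *
plan([.4715,.0487,.085],83)
snap('wrist','w4');snap('side','s4')
crop('side0',190,100,320,260,4,'c3')
crop('side0',190,100,320,260,4,'c3')
crop('wrist0',0,0,10,10,1,'z')
crop('w4',130,60,380,384,2,'c6');crop('s4',200,100,350,260,4,'c7')
plan([.4715,.0487,.085],83)"
```

```text
clock: 4.88
ee_pos: [0.4722, 0.0514, 0.1192]
tcp_rot: [0.53, -0.469, 0.529, 0.469]
contact_force: [-0.1, -0.4, -1.7]
grip_width: 0.273
shift [ 0.1708  0.0018 -0.0139] turn [0.001  0.0008 0.0001] pos [0.4722 0.0514 0.1192] yaw [ 0.0584 -0.0936 83.1205] clk 4.8833
shift [ 0.1757  0.0056 -0.0167] turn [0.0012 0.001  0.0011] pos [0.4729 0.0518 0.1202] yaw [-0.0147 -0.1937 83.1459] clk 4.9833
```

View pics/c6.png

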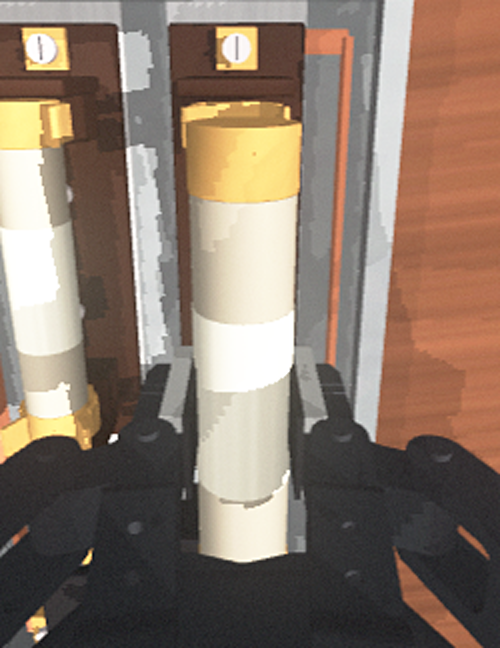

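View pics/c7.png

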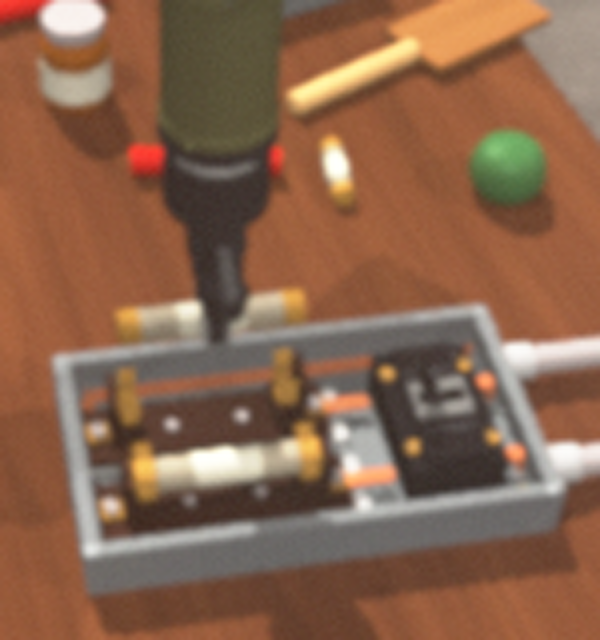

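```bash
cat > m.py <<'E'
from h import *
import sys
np.set_printoptions(precision=4,suppress=True)
def meas(f,yaw=-7.):
    r=np.radians(yaw);U=np.array([np.cos(r),np.sin(r)]);V=np.array([-U[1],U[0]])
    s=ld(f);K=s['K'];q=s['R'];R=Rotation.from_quat([q[1],q[2],q[3],q[0]]).as_matrix()
    u,v=np.meshgrid(np.arange(512),np.arange(384));d=s['d']
    P=np.stack([(u-K[0,2])/K[0,0]*d,-(v-K[1,2])/K[1,1]*d,-d],-1)@R.T+s['t']
    return P,U,V,u,v,d
E
python3 - <<'E'
from m import *
P,U,V,u,v,d=meas('w4')
t=P[...,:2]@U;l=P[...,:2]@V;z=P[...,2]
m=(u>200)&(u<300)&(v>100)&(v<240)&(z>.11)&(z<.16)&(d>0)
print('fuse',m.sum(),'t end',np.percentile(t[m],[0.2,1,3]),'l',l[m].min(),l[m].max(),'ztop',np.percentile(z[m],[95,99]))
for a,b in [(.38,.4),(.4,.42),(.42,.435)]:
    k=m&(t>a)&(t<b);print('seg',a,(np.percentile(l[k],1)+np.percentile(l[k],99))/2,np.percentile(z[k],97))
k=(u>210)&(u<300)&(v>85)&(v<125)&(z>.06)&(z<.0685)&(d>0)
print('wall',k.sum(),np.percentile(t[k],[1,5,50,95,99]),np.percentile(l[k],[1,99]),np.median(z[k]))
for row in range(88,125,2): print(row,[(round(float(t[row,c]),4),round(float(z[row,c]),4)) for c in (225,250,275)])
E
```

```text
fuse 6562 t end [0.3914 0.3915 0.3916] l 0.08943202473929054 0.12595743174201574 ztop [0.1433 0.1438]
seg 0.38 0.10746660476892586 0.14374706556152753
seg 0.4 0.1075399988370404 0.1435327233890161
seg 0.42 0.10755643151023964 0.1432738778505466
wall 630 [0.3834 0.3834 0.3865 0.3948 0.3958] [0.0856 0.1246] 0.06528401555907974
88 [(0.3757, 0.0147), (0.3758, 0.0252), (0.3756, 0.016)]
90 [(0.3772, 0.0149), (0.3773, 0.0248), (0.3771, 0.0155)]
92 [(0.3788, 0.0168), (0.3788, 0.0202), (0.3787, 0.0167)]
94 [(0.3804, 0.0161), (0.3803, 0.0205), (0.3803, 0.0157)]
96 [(0.3819, 0.0155), (0.3819, 0.0158), (0.3818, 0.0147)]
98 [(0.3832, 0.0391), (0.3831, 0.0425), (0.3834, 0.0163)]
100 [(0.3841, 0.066), (0.384, 0.0645), (0.384, 0.0668)]
102 [(0.3853, 0.0648), (0.3853, 0.0655), (0.3852, 0.0675)]
104 [(0.3866, 0.0663), (0.3866, 0.0656), (0.3865, 0.066)]
106 [(0.3879, 0.0656), (0.3879, 0.0645), (0.3878, 0.0643)]
108 [(0.3905, 0.0364), (0.3905, 0.0364), (0.3914, 0.0155)]
110 [(0.3919, 0.0371), (0.3919, 0.0367), (0.393, 0.0159)]
112 [(0.3934, 0.0368), (0.3933, 0.0389), (0.3946, 0.0151)]
114 [(0.3929, 0.0683), (0.3948, 0.0383), (0.3962, 0.0157)]
116 [(0.394, 0.0699), (0.3963, 0.0386), (0.3978, 0.016)]
118 [(0.3953, 0.0698), (0.3915, 0.1178), (0.3995, 0.0154)]
120 [(0.3915, 0.1288), (0.3914, 0.1303), (0.3914, 0.1297)]
122 [(0.3917, 0.1364), (0.3914, 0.1389), (0.3916, 0.137)]
124 [(0.3926, 0.1364), (0.3918, 0.1437), (0.3922, 0.1389)]
```

```bash
python3 -m handwheel '[[-1,0.06,0.002,-0.01,0,0,0],[-1,0.12,0.002,-0.01,0,0,0],[-1,0.18,0.002,-0.01,0,0,0],[-1,0.22,0.002,-0.01,0,0,0],[-1,0.22,0.002,-0.01,0,0,0]]'
python3 -c "
from h import *
plan([.4715,.0487,.060],83)
snap('wrist','w5')
crop('w5',130,60,380,384,2,'c8')
plan([.4715,.0487,.060],83)
from m import *
P,U,V,u,v,d=meas('w5')
t=P[...,:2]@U;l=P[...,:2]@V;z=P[...,2]
m=(u>190)&(u<310)&(v>100)&(v<240)&(z>.075)&(z<.12)&(d>0)
print('fuse',m.sum(),'t end',np.percentile(t[m],[0.2,1,3]),'ztop',np.percentile(z[m],[95,99]))
for a,b in [(.38,.4),(.4,.42),(.42,.435)]:
    k=m&(t>a)&(t<b)&(z>.0838);print('seg',a,(np.percentile(l[k],1)+np.percentile(l[k],99))/2,np.percentile(z[k],97))
k=(u>200)&(u<310)&(v>75)&(v<135)&(z>.0635)&(z<.067)&(d>0)&(t<.390)
print('wall',k.sum(),np.percentile(t[k],[1,5,50,95,99]),np.percentile(l[k],[1,99]),np.median(z[k]))
"
```

```text
clock: 5.4
ee_pos: [0.4718, 0.0493, 0.0752]
tcp_rot: [0.53, -0.469, 0.529, 0.469]
contact_force: [-0.5, 0.1, -1.0]
grip_width: 0.278
shift [ 0.076   0.0014 -0.0034] turn [0.0009 0.0007 0.0004] pos [0.4718 0.0493 0.0752] yaw [ 0.0233 -0.1045 83.1091] clk 5.4
shift [ 0.0795  0.003  -0.004 ] turn [0.0009 0.0008 0.0007] pos [0.4722 0.0494 0.0759] yaw [-0.002  -0.1403 83.1076] clk 5.45
fuse 6556 t end [0.3913 0.3914 0.3915] ztop [0.0993 0.0998]
seg 0.38 0.10541125570351156 0.09965737264168893
seg 0.4 0.10545149509806012 0.09956139036721812
seg 0.42 0.10550279809790283 0.09922907675855117
wall 918 [0.3831 0.3835 0.386  0.389  0.3891] [0.0856 0.1246] 0.0652061304788937
```

View pics/c8.png

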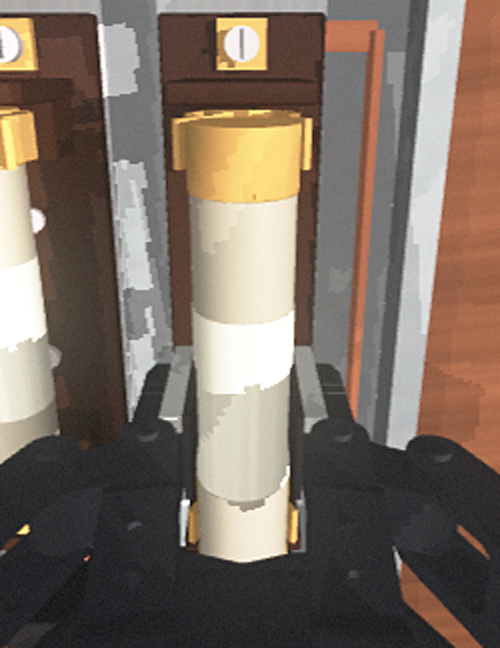

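```bash
python3 -m handwheel '[[-1,0.02,0.0015,-0.001,0,0,0],[-1,0.04,0.0015,-0.001,0,0,0],[-1,0.06,0.0015,-0.001,0,0,0],[-1,0.065,0.0015,-0.001,0,0,0],[-1,0.065,0.0015,-0.001,0,0,0]]'
python3 -c "
from h import *
plan([.4715,.0487,.060],83);print(pose()[2]['contact_force'],pose()[2]['wrist_torque'])"
python3 -m handwheel '[[-1,0.005,0,0,0,0,0],[-1,0.01,0,0,0,0,0],[-1,0.015,0,0,0,0,0],[-1,0.015,0,0,0,0,0],[-1,0.015,0,0,0,0,0]]'
python3 -c "
from h import *
plan([.4715,.0487,.060],83);print(pose()[2]['contact_force'],pose()[2]['wrist_torque'])"
```

```text
clock: 5.87
ee_pos: [0.472, 0.0487, 0.0629]
tcp_rot: [0.53, -0.469, 0.529, 0.469]
contact_force: [-0.3, -0.3, -2.2]
grip_width: 0.273
shift [ 0.0143  0.0026 -0.0001] turn [0.0003 0.0008 0.001 ] pos [0.472  0.0487 0.0629] yaw [-0.0267 -0.1616 83.0392] clk 5.8667
[-0.2781 -0.2535 -2.2332] [-0.0189 -0.0654 -0.0344]
clock: 6.28
ee_pos: [0.4724, 0.049, 0.0602]
tcp_rot: [0.531, -0.469, 0.528, 0.469]
contact_force: [0.4, 0.7, -0.8]
grip_width: 0.276
shift [ 0.0009  0.0042 -0.002 ] turn [0.0005 0.0011 0.0014] pos [0.4724 0.049  0.0602] yaw [-0.0448 -0.2236 83.0606] clk 6.2833
[ 0.3833  0.6673 -0.8199] [ 0.2783 -0.1376  0.1074]
```

```bash
python3 -m handwheel '[[-1,0.005,0,0,0,0,0],[-1,0.01,0,0,0,0,0],[-1,0.015,0,0,0,0,0],[-1,0.02,0,0,0,0,0],[-1,0.02,0,0,0,0,0]]'
python3 -c "
from h import *
plan([.4715,.0487,.041],83);print(pose()[2]['contact_force'],pose()[2]['wrist_torque'])"
```

```text
clock: 6.7
ee_pos: [0.4725, 0.049, 0.057]
tcp_rot: [0.531, -0.469, 0.528, 0.468]
contact_force: [-1.8, 0.3, 12.0]
grip_width: 0.282
shift [ 0.08    0.0051 -0.0024] turn [0.0004 0.0008 0.0019] pos [0.4725 0.049  0.057 ] yaw [-0.1121 -0.2455 83.0525] clk 6.7
[-1.7952  0.3493 12.0219] [0.1206 0.4891 0.0575]
```

```bash
python3 -m handwheel '[[-1,0.005,0,0,0,0,0],[-1,0.01,0,0,0,0,0],[-1,0.015,0,0,0,0,0],[-1,0.015,0,0,0,0,0],[-1,0.015,0,0,0,0,0]]'
python3 -c "
from h import *
plan([.4715,.0487,.041],83);print(pose()[2]['contact_force'],pose()[2]['wrist_torque'])"
```

```text
clock: 7.12
ee_pos: [0.4725, 0.049, 0.0538]
tcp_rot: [0.531, -0.469, 0.528, 0.468]
contact_force: [-0.9, 1.1, 8.9]
grip_width: 0.278
shift [ 0.064   0.0048 -0.0022] turn [0.0005 0.0009 0.0017] pos [0.4725 0.049  0.0538] yaw [-0.0954 -0.237  83.0549] clk 7.1167
[-0.8884  1.1085  8.9226] [0.0847 0.3189 0.026 ]
```

```bash
python3 -m handwheel '[[-1,0.005,0,0,0,0,0],[-1,0.01,0,0,0,0,0],[-1,0.015,0,0,0,0,0],[-1,0.015,0,0,0,0,0],[-1,0.015,0,0,0,0,0]]'
python3 -m handwheel '[[-1,0.005,0,0,0,0,0],[-1,0.01,0,0,0,0,0],[-1,0.015,0,0,0,0,0],[-1,0.015,0,0,0,0,0],[-1,0.015,0,0,0,0,0]]'
python3 -c "
from h import *
plan([.4715,.0487,.041],83);print(pose()[2]['contact_force'],pose()[2]['wrist_torque'])"
```

```text
clock: 7.53
ee_pos: [0.4724, 0.0489, 0.0505]
tcp_rot: [0.531, -0.469, 0.528, 0.468]
contact_force: [-1.3, 0.9, 4.8]
grip_width: 0.275
clock: 7.95
ee_pos: [0.4723, 0.0487, 0.0469]
tcp_rot: [0.531, -0.469, 0.528, 0.469]
contact_force: [1.9, 0.5, -2.1]
grip_width: 0.271
shift [ 0.0293  0.0042 -0.0008] turn [0.0003 0.001  0.0011] pos [0.4723 0.0487 0.0469] yaw [-0.0302 -0.1934 83.035 ] clk 7.95
[ 1.875   0.5431 -2.0613] [ 0.2245 -0.3626 -0.0298]
```

Clips now draw it down; continue to the floor.

```bash
python3 -m handwheel '[[-1,0.005,0,0,0,0,0],[-1,0.01,0,0,0,0,0],[-1,0.015,0,0,0,0,0],[-1,0.015,0,0,0,0,0],[-1,0.015,0,0,0,0,0]]'
python3 -m handwheel '[[-1,0.005,0,0,0,0,0],[-1,0.01,0,0,0,0,0],[-1,0.01,0,0,0,0,0],[-1,0.01,0,0,0,0,0],[-1,0.01,0,0,0,0,0]]'
python3 -c "
from h import *
plan([.4715,.0487,.041],83);print(pose()[2]['contact_force'],pose()[2]['wrist_torque'])"
```

```text
clock: 8.37
ee_pos: [0.4719, 0.0487, 0.0437]
tcp_rot: [0.53, -0.469, 0.529, 0.469]
contact_force: [1.7, 2.3, -7.9]
grip_width: 0.276
clock: 8.78
ee_pos: [0.472, 0.0491, 0.0419]
tcp_rot: [0.53, -0.469, 0.528, 0.469]
contact_force: [0.9, 3.3, -7.2]
grip_width: 0.272
shift [ 0.0046  0.0021 -0.002 ] turn [0.0005 0.001  0.0009] pos [0.472  0.0491 0.0419] yaw [-0.0051 -0.1799 83.0654] clk 8.7833
[ 0.9084  3.2814 -7.2295] [ 0.6535 -0.1808  0.1286]
```

```bash
python3 -m handwheel '[[-1,0.004,0,0,0,0,0],[-1,0.006,0,0,0,0,0],[-1,0.006,0,0,0,0,0],[-1,0.006,0,0,0,0,0],[-1,0.006,0,0,0,0,0]]'
python3 -c "
from h import *
plan([.4715,.0487,.041],83);print(pose()[2]['contact_force'],pose()[2]['wrist_torque'])"
```

```text
clock: 9.2
ee_pos: [0.4721, 0.049, 0.0415]
tcp_rot: [0.53, -0.469, 0.528, 0.468]
contact_force: [-2.8, 3.1, 4.8]
grip_width: 0.276
shift [ 0.0024  0.0026 -0.0019] turn [0.0005 0.0008 0.0014] pos [0.4721 0.049  0.0415] yaw [-0.066  -0.1954 83.0606] clk 9.2
[-2.7673  3.1235  4.816 ] [0.6202 0.4779 0.1317]
```

```bash
python3 -m handwheel '[[-1,0.002,0,0,0,0,0],[-1,0.002,0,0,0,0,0],[-0.1,0.002,0,0,0,0,0],[-0.1,0,0,0,0,0,0],[-0.1,0,0,0,0,0,0]]'
python3 -m handwheel '[[-0.1,-0.02,0,0,0,0,0],[-0.1,-0.06,0,0,0,0,0],[-0.1,-0.15,0,0,0,0,0],[-0.1,-0.3,0,0,0,0,0],[-0.1,-0.5,0,0,0,0,0]]'
python3 -c "
from h import *
plan([.4715,.0487,.041],83);print(pose()[2]['contact_force'],pose()[2]['wrist_torque'])
snap('wrist','w6');snap('side','s6');crop('s6',200,100,350,260,4,'c9')"
```

```text
clock: 9.62
ee_pos: [0.4723, 0.0481, 0.041]
tcp_rot: [0.53, -0.469, 0.529, 0.468]
contact_force: [-0.1, 0.6, 0.6]
grip_width: 0.451
clock: 10.03
ee_pos: [0.4703, 0.0484, 0.1409]
tcp_rot: [0.529, -0.468, 0.529, 0.47]
contact_force: [0.3, -0.9, -0.2]
grip_width: 0.446
shift [ 0.4995 -0.007   0.0018] turn [ 0.0005  0.0007 -0.0011] pos [0.4703 0.0484 0.1409] yaw [ 0.1642  0.0285 83.0649] clk 10.0333
[ 0.3357 -0.9308 -0.2447] [-0.0228 -0.0597 -0.0077]
```

View pics/w6.png

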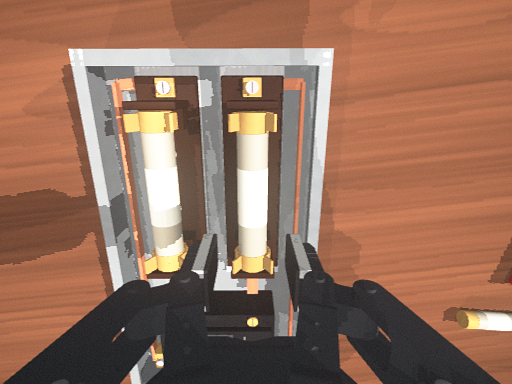

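View pics/c9.png

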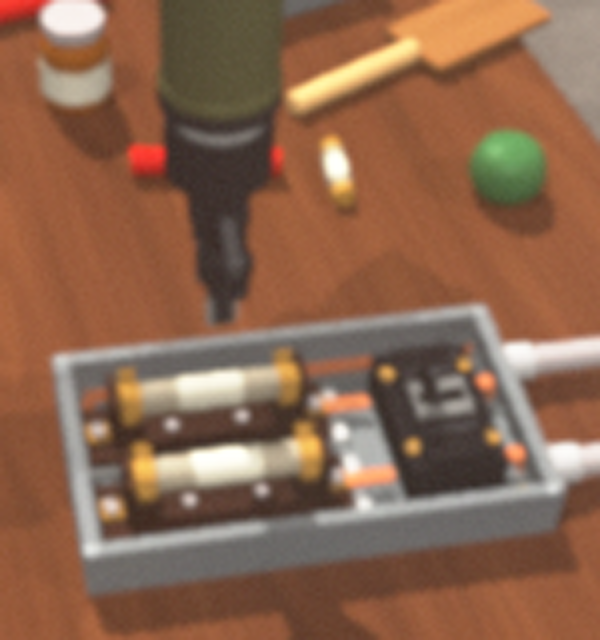

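Run:
```python
from m import *
P,U,V,u,v,d=meas('w6')
t=P[...,:2]@U;l=P[...,:2]@V;z=P[...,2]
for nm,c in (('new',.1055),('old',.0285)):
  for a in (.40,.42,.44,.46,.48,.50,.515):
    k=(abs(t-a)<.008)&(abs(l-c)<.02)&(z>.055)&(z<.075)
    if k.sum()>20: print(nm,a,k.sum(),'ztop',np.percentile(z[k],96),'lmid',(np.percentile(l[k],2)+np.percentile(l[k],98))/2)
P,U,V,u,v,d=meas('wrist0')
t=P[...,:2]@U;l=P[...,:2]@V;z=P[...,2]
k=(u>225)&(u<310)&(v>110)&(v<230)&(z>.058)&(z<.12)&(d>0)
print('lever',k.sum(),t[k].min(),t[k].max(),l[k].min(),l[k].max(),np.percentile(z[k],[50,99,100]))
hh=k&(z>.085);print('hi',hh.sum(),np.percentile(t[hh],[2,50,98]),np.percentile(l[hh],[2,50,98]))
for v0 in range(165,205,4): print(v0,[(round(float(t[v0,c]),3),round(float(z[v0,c]),3)) for c in range(240,296,6)])
c=(u>240)&(u<305)&(v>120)&(v<220)&(z>.045)&(z<.058);print('case',t[c].min(),t[c].max(),np.percentile(l[c],[1,99]),np.median(z[c]))
crop('wrist0',220,105,320,235,6,'c10')
```

```text
new 0.4 975 ztop 0.07067209585080005 lmid 0.10534197608523427
new 0.42 608 ztop 0.06558760693107858 lmid 0.10543994839570359
new 0.44 570 ztop 0.06579755121705357 lmid 0.1055380674970158
new 0.46 536 ztop 0.06574245518976844 lmid 0.10560697894887017
new 0.48 479 ztop 0.06582501997760934 lmid 0.1056571495324575
new 0.5 449 ztop 0.06560405695426741 lmid 0.10577870530394726
new 0.515 602 ztop 0.07004347239173817 lmid 0.10573551639334036
old 0.4 1017 ztop 0.07054901854573549 lmid 0.02844972868734888
old 0.42 624 ztop 0.06569488653522225 lmid 0.029480256772202194
old 0.44 575 ztop 0.06575627194529136 lmid 0.029607946748845718
old 0.46 528 ztop 0.06572911988494194 lmid 0.029620382278780263
old 0.48 486 ztop 0.06574402733378581 lmid 0.02970812800655878
old 0.5 447 ztop 0.06549616800954917 lmid 0.029717624069419395
old 0.515 569 ztop 0.0694122981191576 lmid 0.027988487942313647
lever 558 0.6101538830972735 0.6548294713814032 0.05566818305268652 0.0797834873511006 [0.0883 0.0999 0.1001]
hi 319 [0.6105 0.6174 0.6249] [0.0571 0.069  0.0794]
165 [(0.607, 0.044), (0.614, 0.052), (0.621, 0.056), (
[... 963 characters left out ...]
099), (0.623, 0.09), (0.63, 0.077), (0.638, 0.056), (0.645, 0.055), (0.652, 0.055), (0.659, 0.056), (0.668, 0.044), (0.676, 0.043)]
193 [(0.611, 0.095), (0.617, 0.1), (0.623, 0.088), (0.632, 0.054), (0.639, 0.053), (0.646, 0.053), (0.653, 0.056), (0.66, 0.056), (0.669, 0.045), (0.677, 0.044)]
197 [(0.611, 0.046), (0.618, 0.053), (0.625, 0.055), (0.633, 0.053), (0.64, 0.053), (0.647, 0.053), (0.654, 0.052), (0.662, 0.052), (0.67, 0.044), (0.682, 0.021)]
201 [(0.612, 0.046), (0.619, 0.053), (0.626, 0.053), (0.633, 0.053), (0.641, 0.053), (0.648, 0.053), (0.655, 0.054), (0.662, 0.053), (0.671, 0.044), (0.611, 0.373)]
case 0.6024452107548893 0.6945640424121416 [0.0127 0.1267] 0.05276187373612812
```

View pics/c10.png

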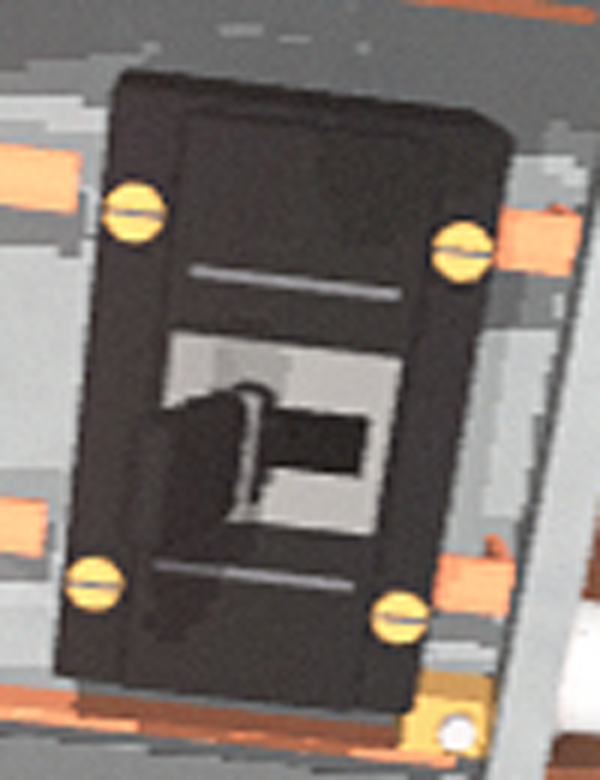

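```bash
python3 -m handwheel '[[-1,0,-0.1,-0.03,0,0,0],[-1,0,-0.26,-0.08,0,0,0],[-1,0,-0.42,-0.13,0,0,0],[-1,0,-0.58,-0.17,0,0,0],[-1,0,-0.62,-0.185,0,0,0]]'
python3 -m handwheel '[[-1,0.1,0,0,0,0,0],[-1,0.2,0,0,0,0,0],[-1,0.26,0,0,0,0,0],[-1,0.27,0,0,0,0,0],[-1,0.27,0,0,0,0,0]]'
python3 -c "
from h import *
plan([.589,-.0033,.085],83);print(pose()[2]['contact_force'],pose()[2]['wrist_torque'])
snap('side','s7');crop('s7',200,100,350,260,4,'c11')"
```

```text
clock: 10.55
ee_pos: [0.5945, -0.0062, 0.1411]
tcp_rot: [0.532, -0.469, 0.529, 0.467]
contact_force: [0.6, 0.0, 0.9]
grip_width: 0.0
clock: 10.97
ee_pos: [0.5899, -0.0029, 0.0867]
tcp_rot: [0.53, -0.469, 0.529, 0.469]
contact_force: [-0.8, 1.2, 0.1]
grip_width: 0.003
shift [ 0.0083  0.0041 -0.0024] turn [0.0006 0.0008 0.0002] pos [ 0.5899 -0.0029  0.0867] yaw [ 0.0421 -0.0958 83.0698] clk 10.9667
[-0.8133  1.2199  0.0817] [-0.0156  0.0191 -0.0415]
```

View pics/c11.png

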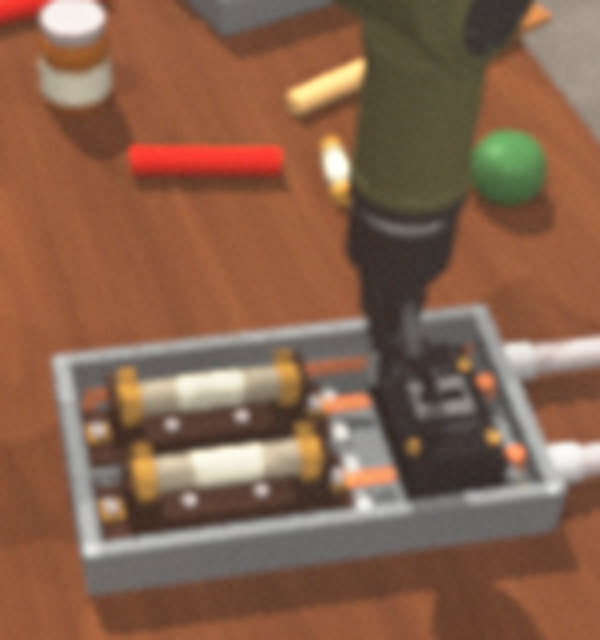

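```bash
python3 -m handwheel '[[-1,0,-0.04,0,0,0,0],[-1,0,-0.08,0,0,0,0],[-1,0,-0.12,0,0,0,0],[-1,0,-0.16,0,0,0,0],[-1,0,-0.2,0,0,0,0]]'
python3 -m handwheel '[[-1,0,-0.01,0,0,0,0],[-1,0,-0.02,0,0,0,0],[-1,0,-0.03,0,0,0,0],[-1,0,-0.04,0,0,0,0],[-1,0,-0.05,0,0,0,0]]'
python3 -c "
from h import *
plan([.589,-.0033,.085],83);print(pose()[2]['contact_force'],pose()[2]['wrist_torque'])
"
```

```text
clock: 11.43
ee_pos: [0.6314, -0.0079, 0.0876]
tcp_rot: [0.531, -0.469, 0.528, 0.468]
contact_force: [-3.1, 1.3, 2.4]
grip_width: -0.0
clock: 11.85
ee_pos: [0.6397, -0.009, 0.0867]
tcp_rot: [0.53, -0.469, 0.529, 0.469]
contact_force: [-3.5, 1.3, -1.1]
grip_width: 0.001
shift [ 0.0084  0.255  -0.0021] turn [0.0005 0.0008 0.0004] pos [ 0.6397 -0.009   0.0867] yaw [ 0.0277 -0.1117 83.0545] clk 11.85
[-3.5325  1.2711 -1.0733] [ 0.2698  0.7944 -0.0272]
```

```bash
python3 -m handwheel '[[-1,0,-0.01,0,0,0,0],[-1,0,-0.02,0,0,0,0],[-1,0,-0.03,0,0,0,0],[-1,0,-0.03,0,0,0,0],[-1,0,-0.03,0,0,0,0]]'
python3 -m handwheel '[[-1,0,-0.01,0,0,0,0],[-1,0,-0.015,0,0,0,0],[-1,0,-0.02,0,0,0,0],[-1,0,-0.02,0,0,0,0],[-1,0,-0.02,0,0,0,0]]'
python3 -c "
from h import *
plan([.589,-.0033,.085],83);print(pose()[2]['contact_force'],pose()[2]['wrist_torque'])
"
```

```text
clock: 12.27
ee_pos: [0.6467, -0.0101, 0.0873]
tcp_rot: [0.531, -0.469, 0.528, 0.468]
contact_force: [-2.0, -0.0, -0.2]
grip_width: -0.003
clock: 12.68
ee_pos: [0.6479, -0.0102, 0.0871]
tcp_rot: [0.529, -0.468, 0.53, 0.47]
contact_force: [-9.9, 0.7, 4.6]
grip_width: 0.002
shift [ 0.0113  0.2965 -0.0013] turn [ 0.0005  0.0003 -0.001 ] pos [ 0.6479 -0.0102  0.0871] yaw [ 0.1213  0.0613 83.0651] clk 12.6833
[-9.8601  0.6585  4.5911] [0.131  2.2424 0.035 ]
```

```bash
python3 -m handwheel '[[-1,0,-0.006,0,0,0,0],[-1,0,-0.01,0,0,0,0],[-1,0,-0.01,0,0,0,0],[-1,0,-0.01,0,0,0,0],[-1,0,-0.01,0,0,0,0]]'
python3 -m handwheel '[[-1,0,0.05,0,0,0,0],[-1,0,0.15,0,0,0,0],[-1,-0.15,0.22,0.05,0,0,0],[-1,-0.3,0.3,0.1,0,0,0],[-1,-0.5,0.4,0.15,0,0,0]]'
python3 -m handwheel '[[-1,-0.1,0.2,0,0,0,0],[-1,-0.2,0.4,0,0,0,0],[-1,-0.3,0.55,0,0,0,0],[-1,-0.4,0.6,0,0,0,0],[-1,-0.4,0.6,0,0,0,0]]'
python3 - <<'E'
from m import *
snap('scene','sc8');snap('side','s8');snap('wrist','w8')
plan([.589,-.0033,.085],83)
crop('s8',200,140,350,260,4,'c12');crop('sc8',170,150,320,290,4,'c13')
P,U,V,u,v,d=meas('w8')
t=P[...,:2]@U;l=P[...,:2]@V;z=P[...,2]
k=(z>.06)&(z<.12)&(t>.59)&(t<.72)&(abs(l-.068)<.02)&(d>0)
print('wl',k.sum(), (t[k].min(),t[k].max(),z[k].max()) if k.sum() else '')
for f in ('s8','sc8'):
  P,U,V,u,v,d=meas(f);t=P[...,:2]@U;l=P[...,:2]@V;z=P[...,2]
  k=(z>.075)&(z<.12)&(t>.59)&(t<.70)&(abs(l-.068)<.02)&(d>0)
  print(f,k.sum(), np.percentile(t[k],[2,50,98]) if k.sum() else '',z[k].max() if k.sum() else '')
  for c in (.1055,.0285):
   for a in (.42,.44,.46,.48,.50):
    k=(abs(t-a)<.008)&(abs(l-c)<.014)&(z>.055)&(z<.075)
    if k.sum()>5: print(c,a,k.sum(),np.percentile(z[k],96),np.median(l[k]))
E
```

```text
clock: 13.1
ee_pos: [0.6481, -0.0103, 0.0871]
tcp_rot: [0.528, -0.468, 0.531, 0.47]
contact_force: [-15.8, 1.0, 8.7]
grip_width: 0.0
clock: 13.52
ee_pos: [0.5779, 0.0278, 0.1838]
tcp_rot: [0.531, -0.469, 0.528, 0.468]
contact_force: [0.7, -0.3, 0.2]
grip_width: 0.004
clock: 13.93
ee_pos: [0.4585, 0.0434, 0.2678]
tcp_rot: [0.532, -0.472, 0.526, 0.467]
contact_force: [2.1, -0.1, 0.8]
grip_width: 0.003
shift [ 0.8965 -0.6646 -0.1458] turn [-0.      0.0008  0.0025] pos [0.4597 0.0417 0.2637] yaw [-0.1743 -0.295  82.996 ] clk 14.0833
wl 0 
s8 68 [0.6455 0.656  0.6654] 0.10104355088240957
0.1055 0.42 34 0.06819860447561958 0.09988894263553835
0.1055 0.44 35 0.06785911749736832 0.09976857977697783
0.1055 0.46 35 0.0690648425992923 0.09979026926467223
0.1055 0.48 33 0.0705855933344595 0.09880229284410683
0.1055 0.5 33 0.06878390234058614 0.10104862553008875
0.0285 0.42 39 0.06882442264843332 0.023170806049845505
0.0285 0.44 39 0.06754111252243908 0.023458229222568173
0.0285 0.46 41 0.06931966140303522 0.02261415758228517
0.0285 0.48 38 0.06844020113887248 0.0241115642019893
0.0285 0.5 41 0.06821728325283916 0.02335376674401537
sc8 34 [0.6566 0.666  0.6693] 0.10139333691482655
0.1055 0.42 29 0.06720610115725663 0.10638337933313062
0.1055 0.44 31 0.06771646615720935 0.10717427552503676
0.1055 0.46 28 0.06822260989747034 0.10778666416079302
0.1055 0.48 27 0.06740248779434782 0.10607956909242043
0.1055 0.5 30 0.06769612053909774 0.10841873309542463
0.0285 0.42 26 0.0685133560962281 0.03021954583088303
0.0285 0.44 27 0.06860492696809467 0.030649762674331667
0.0285 0.46 29 0.06720120754201783 0.030730929743387397
0.0285 0.48 27 0.06816312590401763 0.030313059876428756
0.0285 0.5 31 0.06750226036051545 0.029112269239796745
```

View pics/c12.png

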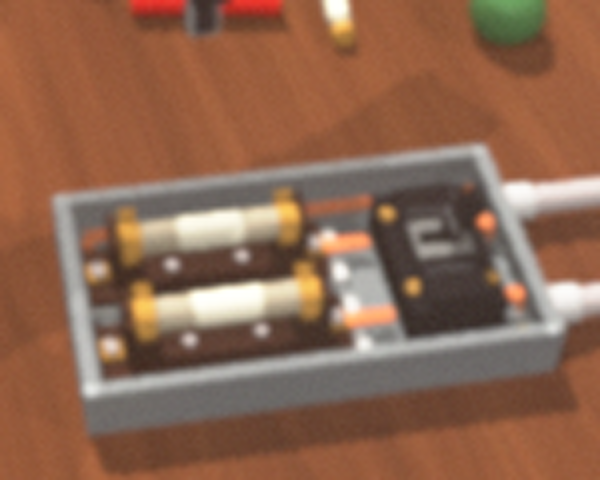

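View pics/c13.png

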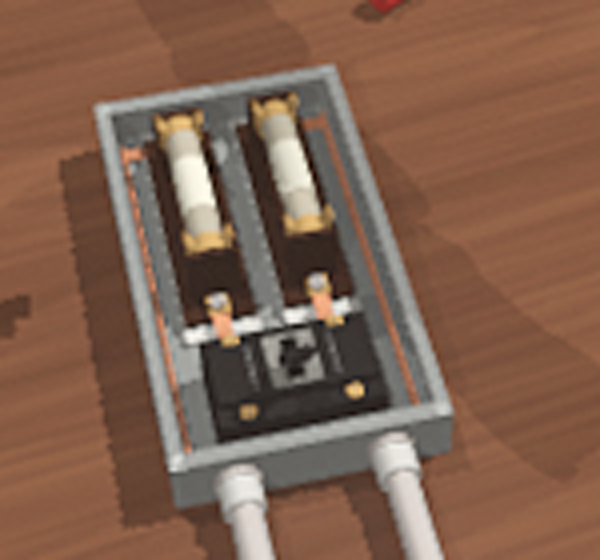

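View pics/w8.png

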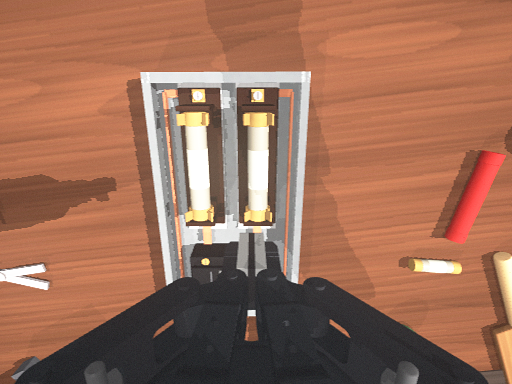

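```bash
python3 -c "
from h import *
print(robot.sign_off())"
```

```text
the job is handed in; nothing more can be done
None
```

I fitted the matching 140 mm white and brass fuse into the empty left-hand way, let go of it, then threw the isolator lever to on. I handed the job in at about 14 s. The sign-off gives no verdict, so what follows is only what I measured.

- **Fit between the walls:** the fuse went below the wall-top height with no contact force. It then pushed through the clips at about 12 N and was drawn down on to the floors.
- **Fuse home:** after release, the wrist camera's depth put its top at z ≈ 65.7 mm along its whole length, the same as the fitted fuse. It was within about 0.5 mm of the way's centre line. I did not measure its offset along the way from the strip itself. I only centred it between the end walls.
- **Lever on:** it stopped moving at its far stop with about 16 N on the tool. The scene camera then showed its end at about 0.666–0.669 m along the box, against 0.668 m expected for on.
- **Other things:** I did not reach for anything else, and the last views of the smaller fuse and the box area looked undisturbed. I did not measure the positions of the other bench items again.
- **Disagreement:** the side camera put both fuses about 5 mm to one side and 3 mm high. It did so equally for the old and new fuse, so I took it as that camera's low resolution and calibration. Its view of the lever end was also less far over, at 0.646–0.665 m.

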